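Tip the bisque ornaments from the drying tray into the square box

TASK

Take the glaze jar off the aluminium drying tray and stand it on the round cork mat; then carry the tray by its handle to the square plywood box, tip it with the lip low over the box so that all five bisque pieces slide in gently, and set the empty tray down flat on the bench again. Do not touch the bisque with the fingers (grease spoils the glaze) or drop it from high up, keep the jar upright, and leave everything else, the box too, where it stands.

Things in the scene. Friction and masses are not known exactly. Their poses are not given: they have to be found in the camera images.
- tray: Loose drying tray of sheet aluminium, 0.14 to 0.21 kg empty. Origin under its middle; +x from the open pouring mouth to the handle, z up. Inner floor at z = 3 mm, slippery: pieces start to slide at 14 to 23 degrees. Mouth (no wall) at x = -95 mm, 94 mm wide, widening to 148 mm at x = -40, then straight to the back wall at x = +95. Walls 3 mm thick, 22 mm high.
- tray_handle (a point): Middle of the wooden crossbar of the tray's D-handle, at tray (132, 0, 22) mm, axes as the tray's. Bar along y 98 mm, 14 mm thick in x, 24 mm high (z 10 to 34 mm), flat faces; side arms to the tray at y = +/-43 mm; 30 mm clear between bar and back wall. Gripped from above across x at 40 N or more it carries the tray level.
- tray_lip (a point): Middle of the tray's pouring edge, on the inner floor at the mouth: tray (-95, 0, 3) mm. Axes as the tray's.
- jar: White screw-lid glaze jar standing on the tray among the pieces, near its back wall: 41 mm diameter, 66 mm high, 60 to 130 g. Origin at the centre of its underside, z up its axis. Nothing else on the tray is over 33 mm high.
- house_a: The five bisque pieces are all the same matt off-white clay and about 16 g. Little house with a gable roof: 26 x 22 mm, 33 mm high to the ridge. Origin at the centre of its underside.
- house_b: A second little house, the same as house_a.
- star: Thick five-pointed star of bisque, 37 mm across, 15 mm thick. Origin at the centre of its underside.
- disc_a: Thick round bisque disc, 33 mm diameter, 14 mm thick. Origin at the centre of its underside.
- disc_b: A second disc, the same as disc_a.
- box: The low square open plywood box, 170 x 170 mm outside, 60 mm high, walls and floor 6 mm, inside 158 x 158 mm. Loose, 0.4 kg, empty. Origin under its centre, axes along its sides.
- mat: Round cork mat fixed to the bench, 100 mm diameter, 5 mm thick. Origin under its centre.
- tub: Bystander: round open plywood tub, 126 mm diameter, 55 mm high (not the box). Origin under its centre.
- glue: Bystander: white glue bottle standing, 48 mm diameter, 130 mm high. Origin under its centre.
- cup: Bystander: white plastic cup, 68 mm diameter, 60 mm high. Origin under its centre.
- tape: Bystander: roll of paper tape lying flat, 90 mm diameter, 24 mm high. Origin under its centre.
- brush: Bystander: paint brush lying on the bench, 190 mm long along its x, under 35 mm high. Origin under its middle.
- bowl: Bystander: blue ceramic bowl, 104 mm diameter, 45 mm high. Origin under its centre.
- tiles: Bystander, fixed: stack of four square glaze-test tiles, 90 x 90 mm, 40 mm high. Origin under its centre. (Not listed: fixed equipment along the back of the bench, beyond x = 0.79 m, 60 to 200 mm high: drawer cabinet, turntable with a vase, rack of paint bottles; more stands at the sides, beyond 0.55 m left and right.)

How it is judged:
By the outcome, as a careful person would: the job done as asked, in the order asked, and still so for the second after the job is handed in, with the robot touching nothing.
It also fails if it takes over 72 s, if anything falls off the work surface, if the arm or the gripper's body presses on something with over 40 N, if the wrist force passes 120 N, or if a joint passes its speed limit or range.

ROBOT

A 6-joint arm with a two-finger parallel gripper is mounted at the origin on the work surface. World frame = base frame: x ahead of the robot, y to its left, z up, the work surface at z = 0. Lengths are in m, angles in rad, forces in N, time in s.
With the tool pointing down it reaches from about 0.375 to 0.9 m from the base axis. Payload 3.1 kg.
Tool frame: the origin (TCP) lies at the very end of the fingers, on their centre line; the grasp point (between the pads) lies r.pinch_z behind it (r.pinch_z is the distance from the TCP to the grasp point, in m); z points along the fingers, y is the line along which they close (so a half turn about z gives the same grasp; the last joint's range is limited). The gripper opens to 87 mm and grips with 3 to 60 N. Pads are 19 mm wide; open, the fingers measure 117 mm over their backs; the gripper's body (75 mm by 190 mm) begins 51 mm behind the grasp point.
Start: joints at [1.129, 0.527, 1.433, -0, 1.181, -0.178], TCP at [0.162, 0.604, 0.223] pointing down, gripper open.
Joint ranges: [-3.08, 3.08], [-0.75, 2.2], [0.22, 2.44], [-1.43, 4.57], [0, 2.65], [-2.85, 2.85]. Speed limits (rad/s): [2.79, 2.79, 3.14, 3.14, 3.14, 3.14].

INTERFACE

Orientations are given as a unit quaternion [x, y, z, w].
In Python, from bench import r gives the robot as it stands.
- The arm moves only by the tool drive_tool, never from a script. Its argument "deltas" is a list of rows, each a list of 3 entries, a list of its own where there are three numbers: the shift along the tool's x, y, z each as a share of 0.12 m, from -1 to 1, then the turn about the tool's z as a share of 90 degrees, from -1 to 1, then the closure, from -1 (fully open) to 1 (shut). A call has 1 to 8 rows; each row is the pose to reach, as a shift and turn from the pose commanded when the call began, along the tool's axes at that moment; what a row does not reach only later rows make up. A row lasts 1/8 s, in which the tool goes at most 62.5 mm and 10.7 degrees, less where a joint would pass 70% of its speed; a pose out of reach is approached as far as the arm can. A call with a number of a shift or a turn outside -1 to 1 is refused whole. A call with a gripper value outside its range is refused whole. The fingers move at their own pace and stop on an object; "grip_force" is the grip in N (left out, the last holds). Time passes only in rows, so rows that repeat a pose let the fingers close. It gives the time, the measured TCP pose, the force, the opening and the grip force at its end, in the units of the state.
- r.read_state(): the state, without advancing time (a new reading comes with each control period).
- r.capture(name): name is "scene" or "top" or "wrist"; returns the picture (400x640x3 uint8, red, green, blue); there is no depth.
- r.get_calibration(name): a dict with "mtx" (3x3 intrinsics, pixels), "T" (4x4, takes a point from camera to world coordinates); the wrist camera has in their place "tool_from_camera" (4x4, takes a point from camera to tool coordinates, whose origin is the TCP and whose axes are the flange's). Camera axes: x right, y down, z forward; pixel columns grow to the right and rows downward; lengths in m; the calibration is good to about 2 mm. A picture is of the moment at which its call begins: read the wrist's pose just before it. get_calibration takes no time and is no camera call.
- r.hand_in(): hands the job in; it is judged then, once.
The state is a dict: "clock": time; "joint_positions": joint angles; "qvel": joint speeds; "tau": joint torques, N m; "ee_pos": TCP position; "eef_rot": TCP orientation; "ft_force": force on the tool from outside, world axes, zero at the start; "moment": the same for the moment, N m; "opening": finger opening in m; "finger_force": force on a finger pad.
Only numpy, scipy, OpenCV 4.12 (cv2) and the standard library are available. Lean on these libraries where they do the work, as an engineer would, in place of code of your own. Each camera call takes 0.05 s, during which the arm holds its last target. There are 200 camera calls.

## Working session

There is one attempt and no reset: what is moved stays moved. The work goes in short steps, Python scripts to look and compute and a tool call to move; the robot and the scene stay as the last step left them, time stands still between calls to the robot, and variables do not carry over. Pictures are saved under pics/ and viewed, at most 10 in all, crops included, and the job is handed in when it is done.

Besides the shell and the picture viewer there is one more tool, called after "Request:" as a command line: name --argument value ..., lists and objects as JSON in quotes. drive_tool: Moves the arm, as the interface text tells. Shift numbers are shares of 0.12 m and turn numbers shares of 90 degrees, none past 1 either way. Its arguments: {"type":"object","properties":{"deltas":{"type":"array","items":{"type":"array"}},"grip_force":{"type":"number"}},"required":["deltas"]}

```bash
ls; mkdir -p pics
python3 - <<'E'
from bench import r
import cv2, numpy as np
np.set_printoptions(precision=4,suppress=True)
for n in("scene","top"):
    im=r.capture(n); c=r.get_calibration(n); print(n,c["mtx"],c["T"])
    cv2.imwrite(f"pics/{n}0.png",cv2.cvtColor(im,cv2.COLOR_RGB2BGR))
print(r.get_calibration("wrist"),r.pinch_z); print(r.read_state())
E
```

```text
pics
scene [[403.2617   0.     318.58  ]
 [  0.     403.2617 201.9206]
 [  0.       0.       1.    ]] [[-0.0581  0.6515 -0.7565  1.4783]
 [ 0.9981  0.0519 -0.032   0.0363]
 [ 0.0184 -0.7569 -0.6533  0.8671]
 [ 0.      0.      0.      1.    ]]
top [[436.6703   0.     310.7669]
 [  0.     436.6703 201.8448]
 [  0.       0.       1.    ]] [[ 0.022  -0.9978  0.0619  0.4504]
 [-0.9997 -0.0216  0.0069 -0.014 ]
 [-0.0056 -0.062  -0.9981  1.2278]
 [ 0.      0.      0.      1.    ]]
{'mtx': array([[357.4224,   0.    , 311.828 ],
       [  0.    , 357.4224, 202.7957],
       [  0.    ,   0.    ,   1.    ]]), 'tool_from_camera': array([[ 0.0009, -0.9581, -0.2863,  0.0792],
       [ 1.    ,  0.0009, -0.0001,  0.0002],
       [ 0.0003, -0.2863,  0.9581, -0.1637],
       [ 0.    ,  0.    ,  0.    ,  1.    ]])} 0.0187
{'clock': 0.1, 'joint_positions': array([ 1.1295,  0.5284,  1.4338, -0.    ,  1.1814, -0.1785]), 'qvel': array([-0.0019, -0.0041, -0.0031,  0.0005, -0.0005,  0.0013]), 'tau': array([ -0.0004, -44.0987, -17.7151,   0.0635,   0.0535,  -0.0001]), 'ee_pos': array([0.162 , 0.6029, 0.2216]), 'eef_rot': array([ 0.131 ,  0.9914, -0.001 , -0.0003]), 'ft_force': array([-0.2997, -0.3959,  0.0358]), 'moment': array([-0.0225, -0.0204, -0.0458]), 'finger_force': 0.0, 'opening': 0.08714340430247844}
```

View pics/top0.png

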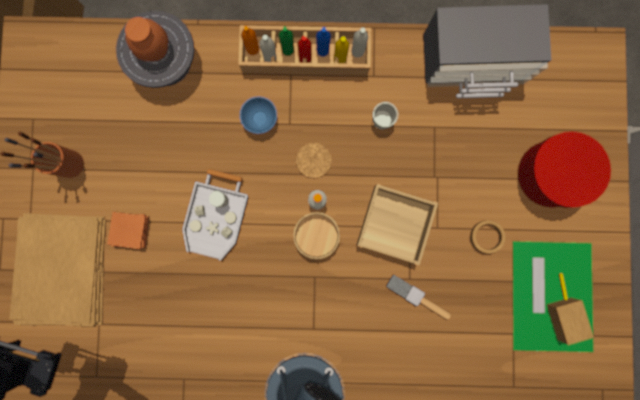

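View pics/scene0.png

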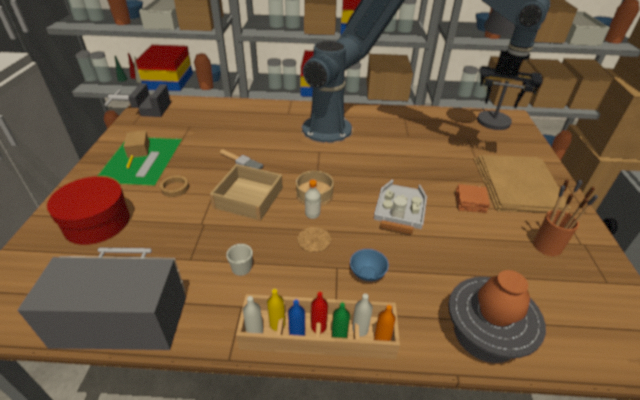

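The top view shows the tray at about (215,220) with its handle at (225,177) on the far side and the jar at (218,200). The mat is at (314,160), the glue at (317,200), the tub at (316,237) and the box at (398,225). I'll measure these.

```bash
cat > h.py <<'E'
from bench import r
import cv2, numpy as np
from scipy.spatial.transform import Rotation as R
np.set_printoptions(precision=4,suppress=True)
def cam(n):
    c=r.get_calibration(n)
    if n=="wrist":
        s=r.read_state(); T=np.eye(4); T[:3,:3]=R.from_quat(s["eef_rot"]).as_matrix(); T[:3,3]=s["ee_pos"]
        return c["mtx"],T@c["tool_from_camera"]
    return c["mtx"],c["T"]
def pt(c,px,z):
    K,T=c; px=np.atleast_2d(np.array(px,float))
    d=(T[:3,:3]@np.linalg.inv(K)@np.c_[px,np.ones(len(px))].T).T
    o=T[:3,3]; return o+d*((z-o[2])/d[:,2])[:,None]
def proj(c,p):
    K,T=c; q=(np.atleast_2d(p)-T[:3,3])@T[:3,:3]; q=q@K.T; return q[:,:2]/q[:,2:]
def blob(m):
    cs,_=cv2.findContours(m.astype(np.uint8),cv2.RETR_EXTERNAL,cv2.CHAIN_APPROX_NONE); return max(cs,key=cv2.contourArea)
def view(im,name): cv2.imwrite("pics/"+name,cv2.cvtColor(im,cv2.COLOR_RGB2BGR))
E
python3 - <<'E'
from h import *
im=cv2.cvtColor(cv2.imread("pics/top0.png"),cv2.COLOR_BGR2RGB); c=cam("top")
hsv=cv2.cvtColor(im,cv2.COLOR_RGB2HSV); 
def roi(m,x0,x1,y0,y1):
    z=np.zeros_like(m); z[y0:y1,x0:x1]=m[y0:y1,x0:x1]; return z
H,S,V=[hsv[...,i].astype(int) for i in range(3)]
# tray body low saturation
b=blob(roi((S<70)&(V>110),172,256,178,270)); ap=cv2.approxPolyDP(b,3,True)[:,0]
print("tray px",ap.tolist(),cv2.contourArea(b)); print(pt(c,ap,.022)[:,:2])
print("wood around handle",hsv[177,225],hsv[170,225],hsv[185,226], hsv[160,230])
for n,(x,y,z) in dict(mat=(314,160,.005),jar=(218,200,.066),glue=(317,199,.13),tub=(317,237,.055),bowl=(259,116,.045),cup=(385,116,.06),tape=(488,237,.024),tiles=(128,231,.04)).items(): print(n,pt(c,(x,y),z)[0,:2])
bx=[(377,186),(436,205),(415,265),(358,246)]
p=pt(c,bx,.06); print("box",p[:,:2],p.mean(0),np.linalg.norm(p-np.roll(p,1,0),axis=1))
crops=[im[165:270,170:260],im[175:280,350:440]]
view(np.hstack([cv2.resize(k,(390,455),interpolation=cv2.INTER_CUBIC) for k in crops]),"crop1.png")
E
```

```text
tray px [[207, 178], [205, 183], [194, 184], [182, 230], [187, 251], [221, 259], [235, 243], [247, 195], [238, 191], [240, 182], [232, 191], [210, 185]] 3618.5
[[0.5853 0.2842]
 [0.5712 0.2893]
 [0.5678 0.3197]
 [0.4396 0.348 ]
 [0.3823 0.3319]
 [0.3625 0.2375]
 [0.4071 0.2004]
 [0.5403 0.1715]
 [0.5509 0.1968]
 [0.5761 0.1921]
 [0.5506 0.2135]
 [0.566  0.2752]]
wood around handle [ 14 178 159] [ 15 150 156] [ 16 150 167] [ 15 147 161]
mat [ 0.6447 -0.012 ]
jar [0.522  0.2418]
glue [ 0.526  -0.0219]
tub [ 0.4292 -0.0246]
bowl [0.7571 0.1417]
cup [ 0.7602 -0.2019]
tape [ 0.439  -0.4937]
tiles [0.4338 0.4896]
box [[ 0.5693 -0.1827]
 [ 0.5216 -0.3409]
 [ 0.361  -0.286 ]
 [ 0.4078 -0.1342]] [ 0.4649 -0.2359  0.06  ] [0.1685 0.1653 0.1697 0.1589]
```

View pics/crop1.png

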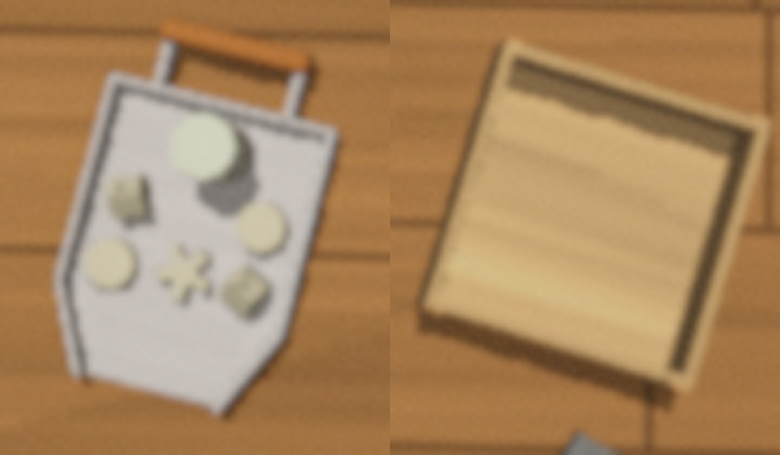

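The crop shows the tray's back corners at about (196,182) and (248,195), the bar's middle at (225,176) and the jar's lid at (217,199). The box corners agree with its 170 mm size. I'll move over the tray for a closer wrist view.

Request:
drive_tool --deltas '[[[-0.5, -0.3, 0], 0, -1], [[-1, -0.6, 0], 0, -1], [[-1, -0.6, 0], 0, -1]]'

```text
clock: 0.48
ee_pos: [0.2612, 0.5003, 0.2221]
eef_rot: [0.133, 0.991, -0.001, -0.0]
ft_force: [0.2, -0.3, 0.2]
opening: 0.087
finger_force: 0.0
```

Request:
drive_tool --deltas '[[[-0.5, -0.3, 0], 0, -1], [[-1, -0.6, 0], 0, -1], [[-1, -0.6, 0], 0, -1]]'

```text
clock: 0.85
ee_pos: [0.3586, 0.4005, 0.2224]
eef_rot: [0.133, 0.991, -0.0, 0.0]
ft_force: [-0.0, -0.2, -0.4]
opening: 0.0869
finger_force: 0.0
```

Request:
drive_tool --deltas '[[[-0.5, -0.3, 0], 0, -1], [[-1, -0.6, 0], 0, -1], [[-1, -0.6, 0], 0, -1], [[-1, -0.6, 0], 0, -1]]'

```text
clock: 1.35
ee_pos: [0.4536, 0.3018, 0.2223]
eef_rot: [0.132, 0.991, 0.0, -0.001]
ft_force: [-0.7, 0.3, -0.1]
opening: 0.0872
finger_force: 0.0
```

Run:
```python
from h import *
c=cam("wrist"); im=r.capture("wrist"); view(im,"w1.png"); s=r.read_state(); print(s["clock"],s["ee_pos"],s["eef_rot"],s["qvel"])
np.savez("w1.npz",K=c[0],T=c[1])
```

```text
1.4 [0.4528 0.3024 0.2223] [ 0.1309  0.9914  0.0002 -0.0008] [ 0.0239 -0.0066  0.0086 -0.0026  0.001  -0.004 ]
```

View pics/w1.png

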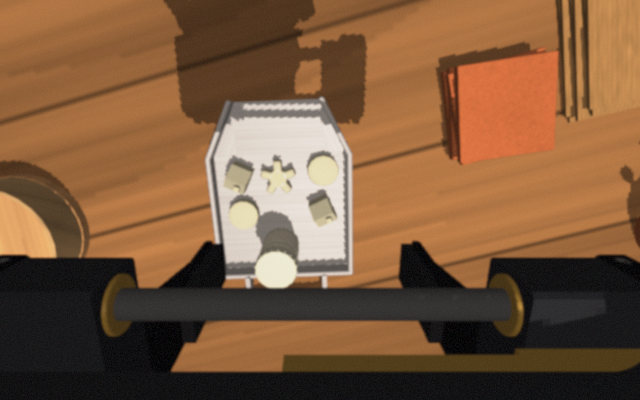

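The wrist view shows the jar lid at (276,270), and the tray's back wall from (218,277) to (352,272). The shoulders are at (208,160) and (352,155), and the mouth runs from (228,102) to (325,99).

```bash
cat >> h.py <<'E'
def go(p,yaw_y=None):
    """world target TCP -> tool-frame shares (of .12 m) and turn share; yaw_y: wanted heading of tool y, deg"""
    s=r.read_state(); M=R.from_quat(s["eef_rot"]).as_matrix(); d=M.T@(np.array(p)-s["ee_pos"])/.12
    y=np.degrees(np.arctan2(M[1,1],M[0,1])); t=None
    if yaw_y is not None: t=-((yaw_y-y+180)%360-180)/90
    print("pos",s["ee_pos"],"yaw_y",round(y,1),"deltas",d,"turn",t)
E
python3 - <<'E'
from h import *
d=np.load("w1.npz"); c=(d["K"],d["T"]); im=cv2.imread("pics/w1.png"); hsv=cv2.cvtColor(im,cv2.COLOR_BGR2HSV)
m=np.zeros(im.shape[:2],bool); sub=np.s_[248:292,250:304]
m[sub]=((hsv[...,2]>215))[sub]; b=blob(m); (x,y),rad=cv2.minEnclosingCircle(b); print(x,y,rad, cv2.fitEllipse(b))
j=pt(c,(x,y),.069)[0]; print("jar",j, "diam",np.linalg.norm(pt(c,(x-rad,y),.069)-pt(c,(x+rad,y),.069)))
q=pt(c,[(218,277),(352,272),(208,160),(352,155),(228,102),(325,99)],.022)[:,:2]; print(q)
bm=(q[0]+q[1])/2; sh=(q[2]+q[3])/2; mo=(q[4]+q[5])/2
for a,bb in((bm,mo),(bm,sh)): 
    v=a-bb; print("len",np.linalg.norm(v),"yaw",np.degrees(np.arctan2(v[1],v[0])))
w=q[1]-q[0]; print("backwall width",np.linalg.norm(w),"yaw-90",np.degrees(np.arctan2(w[1],w[0]))-90)
t=pt(cam("top"),[(195.8,182.3),(247.8,195)],.022)[:,:2];hb=pt(cam("top"),(224.7,175.8),.034); print("top backwall",t,"bar",hb)
go([j[0],j[1],.12]); go([j[0],j[1],.042])
E
```

```text
275.36700439453125 272.2734069824219 20.705209732055664 ((275.4688720703125, 269.65521240234375), (34.55985641479492, 40.11887741088867), 92.45587158203125)
jar [0.5279 0.2449 0.069 ] diam 0.04067428122240758
[[0.539  0.1689]
 [0.5724 0.3169]
 [0.41   0.2034]
 [0.4435 0.3472]
 [0.3611 0.2418]
 [0.3831 0.3344]]
len 0.18910089100895494 yaw -13.821033663211702
len 0.13295074767385334 yaw -14.111022788996442
backwall width 0.15169156618668025 yaw-90 -12.715437968170903
top backwall [[0.5726 0.3149]
 [0.5404 0.1693]] bar [[0.5911 0.2327 0.034 ]]
pos [0.4528 0.3024 0.2223] yaw_y 75.0 deltas [-0.7309 -0.3003  0.8509] turn None
pos [0.4528 0.3024 0.2223] yaw_y 75.0 deltas [-0.7321 -0.3004  1.5009] turn None
```

Request:
drive_tool --deltas '[[[-0.4, -0.15, 0.2], 0, -1], [[-0.72, -0.3, 0.5], 0, -1], [[-0.72, -0.3, 0.8], 0, -1], [[-0.72, -0.3, 0.8], 0, -1]]' --grip_force 20

```text
clock: 1.9
ee_pos: [0.5242, 0.2452, 0.1239]
eef_rot: [0.13, 0.991, -0.001, -0.004]
ft_force: [-0.5, -0.2, 0.3]
opening: 0.0869
finger_force: 0.0
```

Run:
```python
from h import *
go([.526,.245,.042])
```

```text
pos [0.5242 0.2452 0.1239] yaw_y 75.0 deltas [-0.0199  0.0046  0.6821] turn None
```

Request:
drive_tool --deltas '[[[-0.02, 0, 0.4], 0, -1], [[-0.02, 0, 0.68], 0, -1], [[-0.02, 0, 0.68], 0, -1], [[-0.02, 0, 0.68], 0, 1], [[-0.02, 0, 0.68], 0, 1], [[-0.02, 0, 0.68], 0, 1], [[-0.02, 0, 0.68], 0, 1], [[-0.02, 0, 0.68], 0, 1]]' --grip_force 20

```text
clock: 2.9
ee_pos: [0.5304, 0.2435, 0.0452]
eef_rot: [0.131, 0.991, 0.0, 0.0]
ft_force: [0.1, -0.7, -0.6]
opening: 0.0453
finger_force: 0.0
```

Request:
drive_tool --deltas '[[[0, 0, 0], 0, 1], [[0, 0, 0], 0, 1], [[0, 0, 0], 0, 1], [[0, 0, -0.05], 0, 1], [[0, 0, -0.3], 0, 1], [[0, 0, -0.6], 0, 1], [[0, 0, -0.6], 0, 1]]' --grip_force 20

```text
clock: 3.78
ee_pos: [0.5323, 0.2442, 0.1197]
eef_rot: [0.131, 0.991, 0.001, 0.003]
ft_force: [-0.0, 0.8, -1.7]
opening: 0.0404
finger_force: 20.0
```

Run:
```python
from h import *
c=cam("top"); im=r.capture("top"); hsv=cv2.cvtColor(im,cv2.COLOR_RGB2HSV)
sub=im[135:185,285:345]; print("mat edge cols/rows: view"); s=r.read_state(); print(s["clock"],s["opening"],s["finger_force"],s["ft_force"])
k=cv2.resize(sub,(480,400),interpolation=cv2.INTER_CUBIC); k2=cv2.resize(im[150:270,170:260],(300,400)); view(np.hstack([k,k2]),"c2.png")
go([.645,-.012,.12],90)
```

```text
mat edge cols/rows: view
3.825 0.040300901652618806 19.989135624134633 [ 0.3812 -0.0865 -1.3374]
pos [0.5309 0.2438 0.1181] yaw_y 74.9 deltas [-1.472  -1.8115 -0.0149] turn -0.1672300365623496
```

View pics/c2.png

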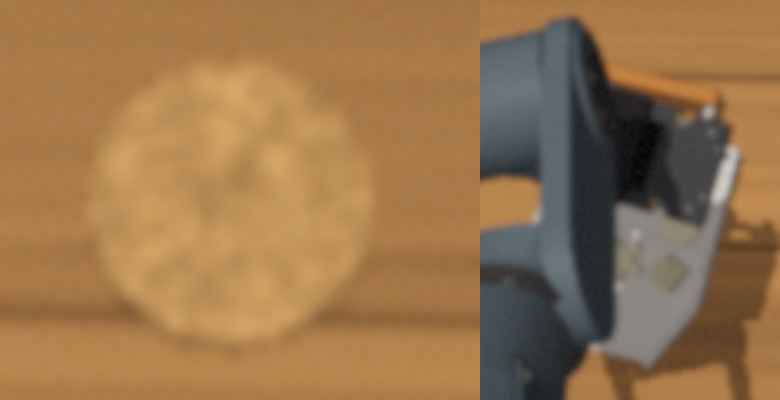

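Request:
drive_tool --deltas '[[[-0.25, -0.3, 0], 0, 1], [[-0.5, -0.6, 0], 0, 1], [[-0.8, -0.95, 0], 0, 1]]'

```text
clock: 4.2
ee_pos: [0.5922, 0.1079, 0.1152]
eef_rot: [0.13, 0.991, -0.0, -0.002]
ft_force: [-0.2, 0.1, -1.3]
opening: 0.0404
finger_force: 20.0
```

Request:
drive_tool --deltas '[[[-0.3, -0.4, 0], 0, 1], [[-0.55, -0.7, 0], 0, 1], [[-0.67, -0.86, 0], 0, 1], [[-0.67, -0.86, 0], 0, 1], [[-0.67, -0.86, 0], 0, 1]]'

```text
clock: 4.82
ee_pos: [0.6426, -0.0102, 0.1161]
eef_rot: [0.131, 0.991, 0.0, -0.002]
ft_force: [-0.4, 0.5, -0.9]
opening: 0.0406
finger_force: 20.0
```

Run:
```python
from h import *
go([.645,-.012,.049]); print(r.read_state()["joint_positions"])
```

```text
pos [ 0.6426 -0.0102  0.1161] yaw_y 75.0 deltas [-0.025  -0.0096  0.5591] turn None
[-0.1898  0.6787  1.473   0.0009  0.9931 -1.4993]
```

Request:
drive_tool --deltas '[[[-0.02, 0, 0.25], 0, 1], [[-0.02, 0, 0.45], 0, 1], [[-0.02, 0, 0.53], 0, 1], [[-0.02, 0, 0.57], 0, 1], [[-0.02, 0, 0.575], 0, 1], [[-0.02, 0, 0.575], 0, 1]]'

```text
clock: 5.58
ee_pos: [0.6471, -0.0126, 0.0488]
eef_rot: [0.131, 0.991, -0.0, 0.001]
ft_force: [0.7, -0.3, -1.7]
opening: 0.0403
finger_force: 20.0
```

Request:
drive_tool --deltas '[[[0, 0, 0.01], 0, 1], [[0, 0, 0.015], 0, 1], [[0, 0, 0.015], 0, 1]]'

```text
clock: 5.95
ee_pos: [0.647, -0.0128, 0.047]
eef_rot: [0.131, 0.991, -0.0, 0.001]
ft_force: [-0.4, 0.4, 4.3]
opening: 0.0402
finger_force: 20.0
```

Request:
drive_tool --deltas '[[[0, 0, 0], 0, -0.1], [[0, 0, 0], 0, -0.3], [[0, 0, 0], 0, -0.7], [[0, 0, 0], 0, -0.7], [[0, 0, 0], 0, -0.7], [[0, 0, -0.3], 0, -0.7], [[0, 0, -0.8], 0, -0.7], [[0, 0, -1], 0, -0.7]]'

```text
clock: 6.95
ee_pos: [0.6485, -0.0129, 0.17]
eef_rot: [0.131, 0.991, -0.0, 0.003]
ft_force: [0.4, -0.6, 0.4]
opening: 0.0738
finger_force: 0.0
```

Request:
drive_tool --deltas '[[[0.4, 0.5, 0], 0, 0], [[0.8, 1, 0], 0, 0], [[0.8, 1, 0], 0, 0]]'

```text
clock: 7.32
ee_pos: [0.5827, 0.1309, 0.1662]
eef_rot: [0.13, 0.992, 0.0, -0.001]
ft_force: [0.3, -0.5, 0.8]
opening: 0.0518
finger_force: 0.0
```

Run:
```python
from h import *
c=cam("top"); im=r.capture("top"); cs=cam("scene"); ims=r.capture("scene")
k=cv2.resize(im[130:280,160:360],(533,400)); k2=cv2.resize(ims[170:260,280:345],(267,400)); view(np.hstack([k,k2]),"c3.png")
go([.589,.2335,.12],-13.3); print(r.read_state()["clock"],r.read_state()["joint_positions"])
```

```text
pos [0.5828 0.1312 0.1662] yaw_y 75.2 deltas [0.1673 0.837  0.3855] turn 0.9831192652441442
7.425 [ 0.0342  0.5593  1.5576  0.0009  1.0264 -1.2784]
```

View pics/c3.png

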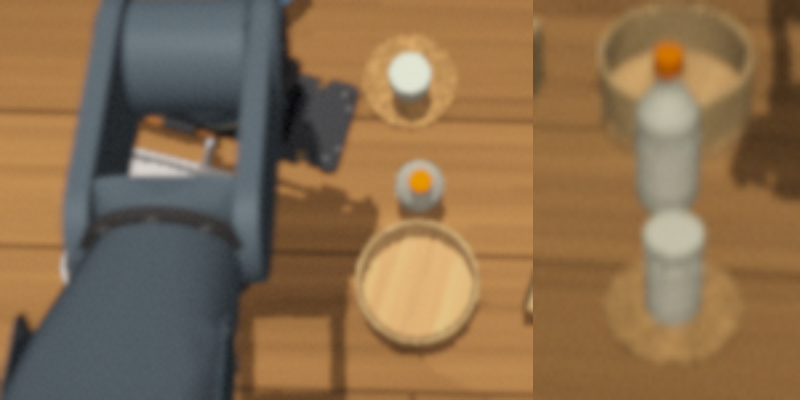

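The jar stands upright on the mat, at (410,75) in the crop. Next I go above the tray handle, with the fingers across the bar.

Request:
drive_tool --deltas '[[[0.05, 0.15, 0], 0.11, 0], [[0.1, 0.4, 0], 0.23, 0], [[0.17, 0.6, 0], 0.35, 0], [[0.17, 0.84, 0], 0.47, 0], [[0.17, 0.84, 0], 0.58, 0], [[0.17, 0.84, 0], 0.7, 0], [[0.17, 0.84, 0], 0.82, 0], [[0.17, 0.84, 0], 0.93, 0]]'

```text
clock: 8.43
ee_pos: [0.5924, 0.2297, 0.166]
eef_rot: [0.761, 0.648, 0.0, 0.0]
ft_force: [-0.8, -0.3, -0.1]
opening: 0.0436
finger_force: 0.0
```

Request:
drive_tool --deltas '[[[0, 0, 0], 0.054, 0], [[0, 0, 0], 0.054, 0], [[0, 0, 0], 0.054, 0]]'

```text
clock: 8.8
ee_pos: [0.5919, 0.2302, 0.1661]
eef_rot: [0.786, 0.619, 0.0, 0.0]
ft_force: [-0.6, -0.6, 0.1]
opening: 0.0434
finger_force: 0.0
```

Run:
```python
from h import *
c=cam("wrist"); im=r.capture("wrist"); np.savez("w2.npz",K=c[0],T=c[1]); view(im,"w2.png")
go([.589,.2335,.12],-13.3); print(r.read_state()["clock"],r.read_state()["joint_positions"])
print("expected bar px",proj(c,[[.589,.2335,.034]]))
```

```text
pos [0.5917 0.2304 0.1661] yaw_y -13.6 deltas [ 0.0198 -0.0284  0.384 ] turn -0.0032161635464152344
8.85 [ 0.1956  0.6052  1.4598 -0.0002  1.0766  0.4329]
expected bar px [[308.0199 189.1929]]
```

View pics/w2.png

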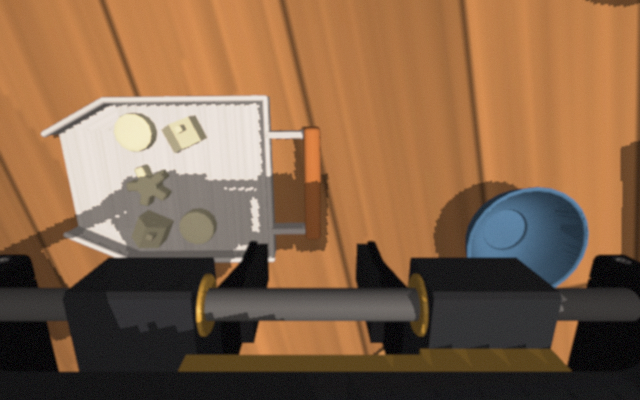

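The wrist view shows the bar from (312,128) to (313,238), with the tray square to the tool.

Run:
```python
from h import *
d=np.load("w2.npz"); c=(d["K"],d["T"]); hsv=cv2.cvtColor(cv2.imread("pics/w2.png"),cv2.COLOR_BGR2HSV); print(hsv[160,312],hsv[160,335])
m=np.zeros(hsv.shape[:2],bool); s=np.s_[115:250,295:330]; m[s]=((hsv[...,1]>hsv[160,335][1]+25)&(hsv[...,0]<14))[s]
rc=cv2.minAreaRect(blob(m)); print(rc); p=pt(c,cv2.boxPoints(rc),.034); print(p[:,:2])
q=pt(c,[(312,128),(313,238)],.034); print(q,np.linalg.norm(q[1]-q[0])); v=q[0]-q[1]; print(np.degrees(np.arctan2(v[1],v[0]))); go([*q.mean(0)[:2],.0055]); go([*pt(c,[rc[0]],.034)[0,:2],.0055])
```

```text
[ 12 176 222] [ 13 155 187]
((309.8000183105469, 223.1000213623047), (2.683281421661377, 1.3416407108306885), 63.43495178222656)
[[0.5824 0.2043]
 [0.5836 0.2046]
 [0.5841 0.2022]
 [0.5829 0.2019]]
[[0.6043 0.2826 0.034 ]
 [0.5827 0.1889 0.034 ]] 0.09620986312876889
77.00307041190301
pos [0.5917 0.2304 0.1661] yaw_y -13.6 deltas [0.047  0.0035 1.3382] turn None
pos [0.5917 0.2304 0.1661] yaw_y -13.6 deltas [-0.2364 -0.016   1.3382] turn None
```

Request:
drive_tool --deltas '[[[0.04, 0, 0.3], 0, 0.36], [[0.04, 0, 0.6], 0, 0.36], [[0.04, 0, 0.9], 0, 0.36], [[0.04, 0, 0.97], 0, 0.36], [[0.04, 0, 0.97], 0, 0.36]]'

```text
clock: 9.48
ee_pos: [0.5928, 0.2355, 0.0498]
eef_rot: [0.786, 0.618, -0.0, -0.0]
ft_force: [0.7, -0.8, 0.9]
opening: 0.0279
finger_force: 0.0
```

Request:
drive_tool --deltas '[[[0, 0, 0.1], 0, 0.36], [[0, 0, 0.2], 0, 0.36], [[0, 0, 0.28], 0, 0.36], [[0, 0, 0.34], 0, 0.36], [[0, 0, 0.34], 0, 0.36]]'

```text
clock: 10.1
ee_pos: [0.592, 0.2354, 0.0081]
eef_rot: [0.786, 0.618, -0.001, -0.0]
ft_force: [0.5, -0.4, 0.7]
opening: 0.0279
finger_force: 0.0
```

Request:
drive_tool --deltas '[[[0, 0, 0], 0, 0.5], [[0, 0, 0], 0, 0.6], [[0, 0, 0], 0, 0.7], [[0, 0, 0], 0, 1], [[0, 0, 0], 0, 1], [[0, 0, 0], 0, 1]]' --grip_force 55

```text
clock: 10.85
ee_pos: [0.5929, 0.2355, 0.0093]
eef_rot: [0.786, 0.618, 0.0, 0.0]
ft_force: [0.1, -1.0, 1.5]
opening: 0.0136
finger_force: 55.0
```

Request:
drive_tool --deltas '[[[0, 0, -0.03], 0, 1], [[0, 0, -0.08], 0, 1], [[0, 0, -0.15], 0, 1], [[0, 0, -0.2], 0, 1], [[0, 0, -0.2], 0, 1]]' --grip_force 55

```text
clock: 11.48
ee_pos: [0.5931, 0.2357, 0.0338]
eef_rot: [0.786, 0.618, 0.001, 0.0]
ft_force: [0.9, -0.3, -2.5]
opening: 0.0136
finger_force: 55.0
```

Run:
```python
from h import *
s=r.read_state(); print(s["opening"],s["ft_force"],s["moment"]); view(np.hstack([r.capture("wrist")[:,:320], cv2.resize(r.capture("scene")[170:260,360:460],(444,400))]),"w3.png")
```

```text
0.013580776707354345 [ 0.8896 -0.2998 -2.4794] [-0.1652 -0.1984 -0.0121]
```

View pics/w3.png

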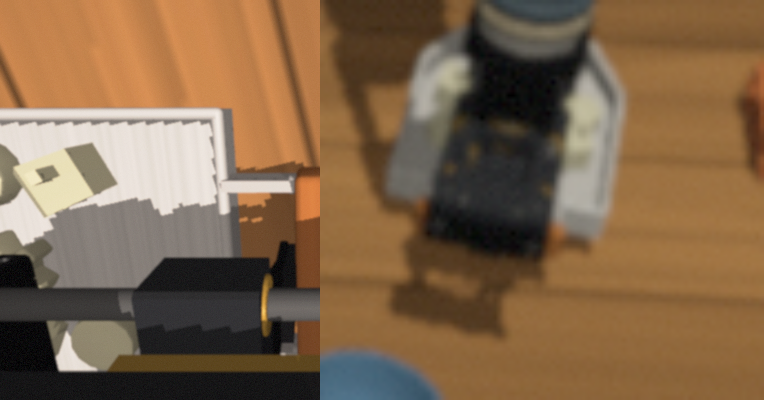

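The tray hangs level in the grip. I lift it and refine the box corners.

Request:
drive_tool --deltas '[[[0, 0, -0.1], 0, 1], [[0, 0, -0.3], 0, 1], [[0, 0, -0.55], 0, 1], [[0, 0, -0.8], 0, 1], [[0, 0, -0.95], 0, 1], [[0, 0, -1], 0, 1]]'

```text
clock: 12.32
ee_pos: [0.5931, 0.2356, 0.1544]
eef_rot: [0.786, 0.618, 0.001, 0.0]
ft_force: [0.0, -0.1, -2.3]
opening: 0.0137
finger_force: 55.0
```

Request:
drive_tool --deltas '[[[0, 0, -0.1], 0, 1], [[0, 0, -0.18], 0, 1], [[0, 0, -0.18], 0, 1]]'

```text
clock: 12.7
ee_pos: [0.5931, 0.2356, 0.1751]
eef_rot: [0.786, 0.618, 0.001, 0.0]
ft_force: [0.1, 0.1, -2.0]
opening: 0.0136
finger_force: 55.0
```

Run:
```python
from h import *
c=cam("top"); p=pt(c,[(377.7,184.2),(436.8,203.2),(417.2,265),(357.4,246.5)],.06)[:,:2]
print(p,p.mean(0)); e=np.roll(p,-1,0)-p; print(np.linalg.norm(e,axis=1),np.degrees(np.arctan2(e[:,1],e[:,0])))
for a,b in((.2,.95),): pass
ctr=p.mean(0); u=np.array([np.cos(np.radians(-17.3)),np.sin(np.radians(-17.3))]); print("pre",ctr+.217*u)
go([*(ctr+.217*u),.175],-17.3); s=r.read_state(); print(s["opening"],s["ft_force"],s["clock"])
```

```text
[[ 0.5741 -0.1845]
 [ 0.5265 -0.343 ]
 [ 0.3612 -0.2918]
 [ 0.4065 -0.1326]] [ 0.4671 -0.238 ]
[0.1656 0.1731 0.1655 0.1755] [-106.7298  162.7924   74.1124  -17.1912]
pre [ 0.6742 -0.3025]
pos [0.5931 0.2356 0.1751] yaw_y -13.6 deltas [-4.1989  1.7131  0.0008] turn 0.04090297410193544
0.01356900184086543 [ 0.1391  0.052  -2.0115] 12.7
```

Request:
drive_tool --deltas '[[[-0.1, 0.04, 0], 0, 1], [[-0.3, 0.12, 0], 0, 1], [[-0.55, 0.23, 0], 0, 1], [[-0.8, 0.33, 0], 0, 1], [[-1, 0.41, 0], 0, 1]]'

```text
clock: 13.32
ee_pos: [0.6119, 0.105, 0.1738]
eef_rot: [0.786, 0.618, -0.001, -0.0]
ft_force: [0.3, -0.8, -2.9]
opening: 0.0135
finger_force: 55.0
```

Request:
drive_tool --deltas '[[[-0.25, 0.1, 0], 0, 1], [[-0.5, 0.2, 0], 0, 1], [[-0.75, 0.3, 0], 0.02, 1], [[-0.93, 0.38, 0], 0.035, 1], [[-1, 0.41, 0], 0.035, 1], [[-1, 0.41, 0], 0.035, 1]]'

```text
clock: 14.08
ee_pos: [0.6316, -0.0211, 0.1743]
eef_rot: [0.803, 0.596, -0.0, -0.0]
ft_force: [0.3, -0.4, -2.8]
opening: 0.0134
finger_force: 55.0
```

Run:
```python
from h import *
c=cam("wrist"); im=r.capture("wrist"); np.savez("w4.npz",K=c[0],T=c[1]); view(im,"w4.png")
go([.674,-.302,.175],-16.8); s=r.read_state(); print(s["opening"],s["ft_force"],s["clock"])
```

```text
pos [ 0.6314 -0.0203  0.1743] yaw_y -16.8 deltas [-2.1451  1.0171 -0.0079] turn 0.0004135539722233893
0.013647222559622028 [ 0.7801  0.2799 -2.8334] 14.125
```

View pics/w4.png

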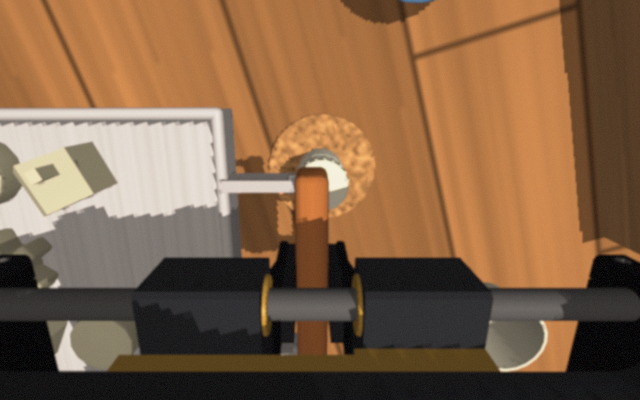

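The wrist view shows the tray level, the pieces not moved, and the jar on its mat well below the bar. The box is out of sight, so I carry on to it at this height.

Request:
drive_tool --deltas '[[[-0.1, 0.05, 0], 0, 1], [[-0.3, 0.14, 0], 0, 1], [[-0.55, 0.26, 0], 0, 1], [[-0.8, 0.38, 0], 0, 1]]'

```text
clock: 14.62
ee_pos: [0.648, -0.1265, 0.1747]
eef_rot: [0.802, 0.597, 0.0, 0.0]
ft_force: [0.4, 0.2, -2.2]
opening: 0.0136
finger_force: 55.0
```

Request:
drive_tool --deltas '[[[-0.25, 0.12, 0], 0, 1], [[-0.5, 0.24, 0], 0, 1], [[-0.75, 0.36, 0], 0, 1], [[-1, 0.47, 0], 0, 1]]'

```text
clock: 15.12
ee_pos: [0.6674, -0.2579, 0.1745]
eef_rot: [0.802, 0.597, 0.0, 0.0]
ft_force: [0.5, 0.7, -3.2]
opening: 0.0133
finger_force: 55.0
```

Request:
drive_tool --deltas '[[[-0.2, 0.1, 0], 0, 1], [[-0.32, 0.16, 0], 0, 1], [[-0.35, 0.17, 0], 0, 1], [[-0.35, 0.17, 0], 0, 1]]'

```text
clock: 15.62
ee_pos: [0.6742, -0.3023, 0.1743]
eef_rot: [0.803, 0.597, 0.0, -0.001]
ft_force: [0.1, -0.4, -3.1]
opening: 0.0135
finger_force: 55.0
```

Run:
```python
from h import *
im=cv2.imread("pics/top0.png"); hsv=cv2.cvtColor(im,cv2.COLOR_BGR2HSV).astype(int); c=cam("top")
print("rim",hsv[184:190,378],hsv[225,367],hsv[225,345],"\n",hsv[225,358:378].tolist())
x0,x1,y0,y1=350,445,178,272
sub=hsv[y0:y1,x0:x1]; ref=np.median(np.r_[hsv[180:270,335:350].reshape(-1,3),hsv[180:270,445:460].reshape(-1,3)],0); print("bench",ref)
for ds in (12,20,28):
    m=np.zeros(hsv.shape[:2],np.uint8); m[y0:y1,x0:x1]=(sub[...,1]<ref[1]-ds)
    m=cv2.morphologyEx(m,cv2.MORPH_CLOSE,np.ones((9,9))); m=cv2.morphologyEx(m,cv2.MORPH_OPEN,np.ones((3,3)))
    rc=cv2.minAreaRect(blob(m)); p=pt(c,cv2.boxPoints(rc),.06)[:,:2]; e=np.roll(p,-1,0)-p
    print(ds,rc,p.mean(0),np.linalg.norm(e,axis=1),np.degrees(np.arctan2(e[:,1],e[:,0])))
go([.674,-.302,.175],-16.8); s=r.read_state(); print(s["opening"],s["ft_force"],s["clock"])
```

```text
rim [[ 16 124 191]
 [ 17 113 198]
 [ 18 109 196]
 [ 18 113 181]
 [ 18 115 160]
 [ 17 117 140]] [ 18 108 198] [ 14 147 147] 
 [[15, 156, 149], [16, 157, 149], [15, 150, 150], [15, 145, 141], [16, 148, 121], [17, 125, 131], [18, 115, 168], [18, 109, 187], [18, 110, 190], [18, 108, 198], [18, 107, 202], [18, 105, 206], [18, 103, 208], [18, 104, 208], [18, 105, 207], [18, 106, 209], [18, 104, 208], [18, 106, 207], [18, 103, 207], [18, 105, 206]]
bench [ 15. 150. 165.]
12 ((397.09912109375, 223.8851776123047), (67.27772521972656, 66.1138687133789), 17.1759033203125) [ 0.4693 -0.2375] [0.1771 0.1795 0.1765 0.1779] [ -16.3021 -106.0802  163.194    74.1259]
20 ((397.24896240234375, 224.0769500732422), (66.0096435546875, 65.07160949707031), 17.1759033203125) [ 0.4688 -0.2379] [0.1743 0.1761 0.1737 0.1746] [ -16.3084 -106.0782  163.1973   74.1247]
28 ((397.37615966796875, 223.91287231445312), (65.03640747070312, 64.5574951171875), 16.699243545532227) [ 0.4692 -0.2382] [0.1729 0.1735 0.1724 0.172 ] [ -15.8383 -105.596   163.6729   74.6011]
pos [ 0.6742 -0.3023  0.1743] yaw_y -16.7 deltas [ 0.0019 -0.0027 -0.0058] turn 0.0006682298475659031
0.01349343809026134 [ 0.1499 -0.3688 -3.1334] 15.625
```

Request:
drive_tool --deltas '[[[0.02, 0, 0.1], 0, 1], [[0.02, 0, 0.27], 0, 1], [[0.02, 0, 0.45], 0, 1], [[0.02, 0, 0.55], 0, 1], [[0.02, 0, 0.57], 0, 1], [[0.02, 0, 0.57], 0, 1]]'

```text
clock: 16.38
ee_pos: [0.6755, -0.301, 0.1063]
eef_rot: [0.803, 0.597, 0.0, 0.0]
ft_force: [0.3, -0.5, -2.3]
opening: 0.0134
finger_force: 55.0
```

Request:
drive_tool --deltas '[[[0, 0, 0], 0, 0.69], [[0, 0, 0], 0, 0.67], [[0, 0, 0], 0, 0.65], [[0, 0, 0], 0, 0.65], [[0, 0, 0], 0, 0.65]]'

```text
clock: 17.0
ee_pos: [0.6752, -0.301, 0.1062]
eef_rot: [0.803, 0.596, -0.0, 0.0]
ft_force: [-0.3, 0.1, -2.7]
opening: 0.0152
finger_force: 8.8
```

Run:
```python
from h import *
s=r.read_state(); print(s["opening"],s["finger_force"],s["ft_force"],s["clock"])
c=cam("scene"); im=r.capture("scene"); cv2.imwrite("pics/s5.png",im[...,::-1]); c=cam("wrist"); w=r.capture("wrist"); cv2.imwrite("pics/w5.png",w[...,::-1])
w4=cv2.imread("pics/w4.png"); g=lambda k: cv2.cvtColor(k,cv2.COLOR_BGR2GRAY)[:255]
# back-wall outer edge & side wall top: motion between level and now
for roi in ((150,240,100,140),(0,100,100,140),(0,120,140,220)):
    x0,x1,y0,y1=roi; t=g(w4)[y0:y1,x0:x1]; W=g(w[...,::-1]); ry0=max(0,y0-60); res=cv2.matchTemplate(W[ry0:min(255,y1+60),max(0,x0-60):x1+60],t,cv2.TM_CCOEFF_NORMED); _,v,_,l=cv2.minMaxLoc(res); print(roi,"shift",l[0]+max(0,x0-60)-x0,l[1]+ry0-y0,v)
```

```text
0.015223528450052107 8.825507420988288 [-0.3291  0.0942 -2.7458] 17.0
(150, 240, 100, 140) shift 3 -1 0.9449506402015686
(0, 100, 100, 140) shift 24 -2 0.893330991268158
(0, 120, 140, 220) shift 16 -7 0.5515226721763611
```

Request:
drive_tool --deltas '[[[0, 0, 0], 0, 0.635], [[0, 0, 0], 0, 0.615], [[0, 0, 0], 0, 0.595], [[0, 0, -0.05], 0, 0.575], [[0, 0, -0.1], 0, 0.556], [[0, 0, -0.1], 0, 0.556]]'

```text
clock: 17.85
ee_pos: [0.6758, -0.3013, 0.1194]
eef_rot: [0.803, 0.596, 0.0, 0.001]
ft_force: [0.3, 0.9, -2.6]
opening: 0.0198
finger_force: 9.7
```

Run:
```python
from h import *
s=r.read_state(); print(s["opening"],s["finger_force"],s["ft_force"],s["clock"],s["ee_pos"])
top=r.capture("top"); cv2.imwrite("pics/t6.png",top[...,::-1]); w=r.capture("wrist"); cv2.imwrite("pics/w6.png",w[...,::-1]); sc=r.capture("scene")
view(np.hstack([w[60:320,:320],cv2.resize(sc[130:260,190:310],(240,260)),cv2.resize(top[160:290,340:460],(240,260))]),"c6.png")
```

```text
0.01979364968376285 9.731818092986941 [ 0.332   0.9352 -2.595 ] 17.85 [ 0.6758 -0.3013  0.1194]
```

View pics/c6.png

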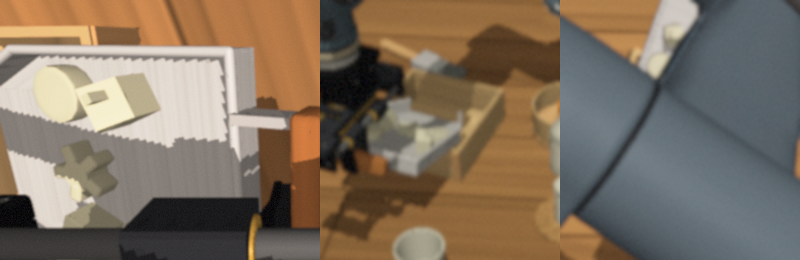

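The view shows the tray tipped mouth-down over the box, inside its walls, with no piece out yet. I continue in steps, following the pieces by colour counts.

Request:
drive_tool --deltas '[[[0, 0, -0.03], 0, 0.547], [[0, 0, -0.06], 0, 0.538], [[0, 0, -0.1], 0, 0.53], [[0, 0, -0.1], 0, 0.53], [[0, 0, -0.1], 0, 0.53]]'

```text
clock: 18.62
ee_pos: [0.6751, -0.301, 0.1302]
eef_rot: [0.803, 0.596, 0.0, 0.0]
ft_force: [-0.2, 0.7, -2.1]
opening: 0.0202
finger_force: 8.7
```

```bash
cat >> h.py <<'E'
def bis(w):
    h=cv2.cvtColor(w,cv2.COLOR_RGB2HSV).astype(int); m=((h[...,0]>=20)&(h[...,0]<=35)&(h[...,1]>35)&(h[...,1]<110)).astype(np.uint8)[:285,:300]
    m=cv2.morphologyEx(m,cv2.MORPH_OPEN,np.ones((5,5))); n,_,st,ce=cv2.connectedComponentsWithStats(m)
    return [(int(st[i,4]),ce[i].round().tolist()) for i in range(1,n) if st[i,4]>80]
E
python3 - <<'E'
from h import *
print("w6",bis(cv2.imread("pics/w6.png")[...,::-1]))
w=r.capture("wrist"); cv2.imwrite("pics/w7.png",w[...,::-1]); print(bis(w)); s=r.read_state(); print(s["opening"],s["finger_force"],s["ft_force"],s["ee_pos"],s["clock"])
E
```

```text
w6 [(5672, [92.0, 157.0]), (2233, [84.0, 230.0]), (771, [91.0, 277.0])]
[(5002, [103.0, 154.0]), (1986, [96.0, 223.0]), (1140, [99.0, 272.0])]
0.02066472750321604 8.42164060100913 [ 0.6847  0.5465 -2.68  ] [ 0.6751 -0.3009  0.13  ] 18.675
```

Request:
drive_tool --deltas '[[[0, 0, -0.03], 0, 0.52], [[0, 0, -0.06], 0, 0.51], [[0, 0, -0.1], 0, 0.5], [[0, 0, -0.11], 0, 0.49], [[0, 0, -0.11], 0, 0.49], [[0, 0, -0.11], 0, 0.49]]'

```text
clock: 19.42
ee_pos: [0.6751, -0.3009, 0.1433]
eef_rot: [0.803, 0.596, -0.0, -0.0]
ft_force: [-0.0, 0.5, -1.5]
opening: 0.0223
finger_force: 5.3
```

Run:
```python
from h import *
w=r.capture("wrist"); cv2.imwrite("pics/w8.png",w[...,::-1]); print(bis(w)); s=r.read_state(); print(s["opening"],s["finger_force"],s["ft_force"],s["ee_pos"],s["clock"])
```

```text
[(2361, [30.0, 158.0]), (2930, [41.0, 228.0])]
0.022328269933680846 5.27787359431386 [ 0.3975 -0.2614 -1.8119] [ 0.6751 -0.3009  0.1433] 19.475
```

Request:
drive_tool --deltas '[[[0, 0, 0], 0, 0.485], [[0, 0, 0], 0, 0.48], [[0, 0, 0], 0, 0.48], [[0, 0, 0], 0, 0.48]]'

```text
clock: 19.98
ee_pos: [0.6751, -0.3009, 0.1434]
eef_rot: [0.803, 0.596, -0.0, -0.0]
ft_force: [0.1, -0.4, -1.2]
opening: 0.0225
finger_force: 2.1
```

Run:
```python
from h import *
w=r.capture("wrist"); cv2.imwrite("pics/w9.png",w[...,::-1]); print(bis(w)); s=r.read_state(); print(s["opening"],s["finger_force"],s["ft_force"],s["ee_pos"],s["clock"])
h=cv2.cvtColor(w,cv2.COLOR_RGB2HSV).astype(int); m=((h[...,0]>=20)&(h[...,0]<=35)&(h[...,1]>35)&(h[...,1]<110)).astype(int)
print(cv2.resize(m[60:300,:300].astype(np.float32),(50,20),interpolation=cv2.INTER_AREA).__gt__(.5).astype(int).tolist().__str__().replace(", ","").replace("][","\n"))
```

```text
[(2240, [18.0, 140.0]), (2048, [35.0, 207.0]), (841, [50.0, 258.0])]
0.022608114799009715 2.0564951514825225 [-0.0834  0.2613 -0.9434] [ 0.6751 -0.3009  0.1433] 20.025
[[00000000000000000000000000000000000000000000000000
00000000000000000000000000000000000000000000000000
00000000000000000000000000000000000000000000000000
00000000000000000000000000000000000000000000000000
11111000000000000000000000000000000000000000000000
11111000000000000000000000000000000000000000000000
11111000000000000000000000000000000000000000000000
11111111000000000000000000000000000000000000000000
11111111100000000000000000000000000000000000000000
00000000000000000000000000000000000000000000000000
00111100000000000000000000000000000000000000000000
00111111111000000000000000000000000000000000000000
01111111111000000000000000000000000000000000000000
00011111111000000000000000000000000000000000000000
00000000000000000000000000000000000000000000000000
00000000111100000000000000000000000000000000000000
00000011110000000000000000000000000000000000000000
00000111100000000000000000000000000000000000000000
00000000000000000000000000000000000000000000000000
00000000000000000000000000000000000000000000000000]]
```

Request:
drive_tool --deltas '[[[0, 0, -0.03], 0, 0.48], [[0, 0, -0.07], 0, 0.48], [[0, 0, -0.1], 0, 0.48], [[0, 0, -0.1], 0, 0.48]]'

```text
clock: 20.52
ee_pos: [0.6756, -0.3012, 0.1561]
eef_rot: [0.803, 0.596, 0.0, 0.001]
ft_force: [0.2, 0.1, -2.5]
opening: 0.0226
finger_force: 5.4
```

```bash
cat >> h.py <<'E'
def traypts(pts,th,ctr_dz=.0135):
    """tray coords (mm) -> world, tray tilted th deg about bar held in the grip"""
    s=r.read_state(); M=R.from_quat(s["eef_rot"]).as_matrix(); y=M[:,1]*[1,1,0]; v=M[:,0]*[1,1,0]; t=np.radians(th)
    q=(np.atleast_2d(pts)-[132,0,22])/1000; X=q[:,0]*np.cos(t)-q[:,2]*np.sin(t); Z=q[:,0]*np.sin(t)+q[:,2]*np.cos(t)
    return s["ee_pos"]+[0,0,ctr_dz]+X[:,None]*y+q[:,1:2]*v+Z[:,None]*[0,0,1]
E
python3 - <<'E'
from h import *
c=cam("wrist"); w=r.capture("wrist"); cv2.imwrite("pics/w10.png",w[...,::-1]); print(bis(w)); s=r.read_state(); print(s["opening"],s["finger_force"],s["ft_force"],s["ee_pos"],s["clock"])
P=[(-95,47,3),(-95,0,3),(-95,-47,3),(-40,74,22),(98,77,22),(98,77,0)]
for th in (20,25,30): print(th,traypts(P[1],th),"\n",proj(c,traypts(P,th)).round())
E
```

```text
[(2624, [23.0, 136.0]), (1852, [45.0, 203.0]), (885, [61.0, 252.0])]
0.022752134964654898 5.270592235028744 [-0.3259  1.035  -1.6488] [ 0.6754 -0.301   0.1557] 20.575
20 [[ 0.4773 -0.2414  0.0738]] 
 [[ 10. 144.]
 [ 25. 210.]
 [ 40. 268.]
 [ 26. 105.]
 [239. 100.]
 [262. 100.]]
25 [[ 0.4861 -0.244   0.0561]] 
 [[ 42. 141.]
 [ 55. 202.]
 [ 67. 258.]
 [ 53. 104.]
 [243. 100.]
 [269. 100.]]
30 [[ 0.4962 -0.2471  0.0393]] 
 [[ 71. 138.]
 [ 82. 197.]
 [ 92. 250.]
 [ 78. 104.]
 [247. 100.]
 [275. 100.]]
```

Run:
```python
from h import *
w=cv2.imread("pics/w10.png"); h=cv2.cvtColor(w,cv2.COLOR_BGR2HSV).astype(int)
for y in range(96,286,10): 
    # a=aluminium low sat, b=bisque, w=wood
    f=lambda p: 'k' if p[2]<50 else 'B' if 20<=p[0]<=35 and 35<p[1]<110 else 'a' if p[1]<=35 else 'w'
    print(y,''.join(f(h[y,x]) for x in range(0,280,4)))
```

```text
96 wwwwwwwwwwwwwwwwwwwwwwwwwwwwwwwwwwwwwwwwwwwwwwwwwwwwwwwwwwwwwwwwwwwwww
106 BBBBBBBBwwwwwwwwwwaaaaaaaaaaaaaaaaaaaaaaaaaaaaaaaaaaaaaaawwwwwwwwwwwww
116 BBBBBBBBBBwwwwwwaaaaaaaaaaaaaaaaaaaaaaaaaaaaaaaaaaaaaaaaaaaaaaaaaaaaww
126 BBBBBBBBBBBwwaaaaaaaaaaaaaaaaaaaaaaaaaaaaaaaaaaaaaaaaaaaaaaaaaaaaaaaww
136 BBBBBBBBBBaaaaaaaaaaaaaaaaaaaaaaaaaaaaaaaaaaaaaaaaaaaaaaaaaaaaaaaaaaww
146 BBBBBBBBBaaBBBBwwaaaaaaaaaaaaaaaaaaaaaaaaaaaaaaaaaaaaaaaaaaaaaaaaaaaww
156 wBBBBBBBBBBBBBBBwwaaaaaaaaaaaaaaaaaaaaaaaaaaaaaaaaaaaaaaaaaaaaaaaaaaww
166 wwwwwBBBBBwwwwwwwwaaaaaaaaaaaaaaaaaaaaaaaaaaaaaaaaaaaaaaaaaaaaaaaaaaww
176 wwwwwwwwwwwwwwwwwwwaaaaaaaaaaaaaaaaaaaaaaaaaaaaaaaaaaaaaaaaaaaaaaaaaaa
186 wwwwwwBBBBBBBBBwwwwaaaaaaaaaaaaaaaaaaaaaaaaaaaaaaaaaaaaaaaaaaaaaaaaaww
196 wwwwwwBBBBBBBBBBBBBaaaaaaaaaaaaaaaaaaaaaaaaaaaaaaaaaaaaaaaaaaaaaaaaaww
206 wwwwBBBBBBBBBBBBBBBBaaaaaaaaaaaaaaaaaaaaaaaaaaaaaaaaaaaaaaaaaaaaaaaaww
216 wwwwwwBBBBBBBBBBBBBwwaaaaaaaaaaaaaaaaaaaaaaaaaaaaaaaaaaaaaaaaaaaaaaaww
226 wwwwwwwwwwwwwwwwwwwwwaaaaaaaaaaaaaaaaaaaaaaaaaaaaaaaaaaaaaaaaaaaaaaaaw
236 wwwwwwwwwwwwwwwwwwwBBaaaaaaaaaaaaaaaaaaaaaaaaaaaaaaaaaaaaaaaaaaaaaaaaw
246 wwwwwwwwwwwwBBBBBBBBBBaaaaaaaaaaaaaaaaaaaaaaaaaaaaaaaaaaaaaaaaaaaaaakk
256 kkkkkkkwwwwBBBBBwaaaaaaaaaaaaaaaaaaaaaaaaaaaaaaaaaaaaaaaaaaaaaaaaaakkk
266 kkkkkkkkwwwBBBBBBaaaaaaaaaaaaaaaaaakkkkkkkkkkkkkkkkkkkkkkkkkkkkaaakkkk
276 kkkkkkkkkwwwwwwwwwwwaaaaaaaaaaaaakkkkkkkkkkkkkkkkkkkkkkkkkkkkkwwkkkkkk
```

The tray is all bare aluminium up to the lip at about column 75. The bisque shows beyond and below the lip, in the box. I raise straight up and count.

Request:
drive_tool --deltas '[[[0, 0, -0.06], 0, 0.48], [[0, 0, -0.18], 0, 0.48], [[0, 0, -0.35], 0, 0.48], [[0, 0, -0.5], 0, 0.48], [[0, 0, -0.5], 0, 0.48]]'

```text
clock: 21.2
ee_pos: [0.6765, -0.3018, 0.2185]
eef_rot: [0.803, 0.596, 0.001, 0.003]
ft_force: [1.1, 0.3, -1.6]
opening: 0.0228
finger_force: 6.2
```

```bash
cat >> h.py <<'E'
def chars(im,x0,x1,y0,y1,dx,dy):
    h=cv2.cvtColor(im,cv2.COLOR_RGB2HSV).astype(int)
    f=lambda p: 'k' if p[2]<50 else 'B' if 20<=p[0]<=35 and 35<p[1]<110 else 'a' if p[1]<=45 else '.'
    for y in range(y0,y1,dy): print(y,''.join(f(h[y,x]) for x in range(x0,x1,dx)))
E
python3 - <<'E'
from h import *
w=r.capture("wrist"); cv2.imwrite("pics/w11.png",w[...,::-1]); s=r.read_state(); print(s["opening"],s["finger_force"],s["ft_force"],s["ee_pos"],s["clock"])
chars(w,0,300,86,290,4,8)
t=r.capture("top"); cv2.imwrite("pics/t11.png",t[...,::-1]); sc=r.capture("scene"); cv2.imwrite("pics/s11.png",sc[...,::-1]); chars(sc,205,295,150,225,1,3)
E
```

```text
0.022847186818733833 5.410285480320454 [-1.3598 -0.5652 -2.2011] [ 0.6756 -0.3012  0.2168] 21.25
86 ...........................................................................
94 ...........................................................................
102 .............BBBBB.........................................................
110 .....B...BBBBBBBBBaaaaaaaaaaaaaaaaaaaaaaaaaaaaaaaaaaaaaaaaaaaaaaaaaa.......
118 .........BBBBBBBaaaaaaaaaaaaaaaaaaaaaaaaaaaaaaaaaaaaaaaaaaaaaaaaaaaa.......
126 .........BBBBBaaaaaaaaaaaaaaaaaaaaaaaaaaaaaaaaaaaaaaaaaaaaaaaaaaaaaa.......
134 ..........BBaaaaaaaaaaaaaaaaaaaaaaaaaaaaaaaaaaaaaaaaaaaaaaaaaaaaaaaa.......
142 ..........aaaaaaaaaaaaaaaaaaaaaaaaaaaaaaaaaaaaaaaaaaaaaaaaaaaaaaaaaa.......
150 .............BB.BBaaaaaaaaaaaaaaaaaaaaaaaaaaaaaaaaaaaaaaaaaaaaaaaaaa.......
158 .................Baaaaaaaaaaaaaaaaaaaaaaaaaaaaaaaaaaaaaaaaaaaaaaaaaa.......
166 ..................aaaaaaaaaaaaaaaaaaaaaaaaaaaaaaaaaaaaaaaaaaaaaaaaaa.......
174 ..................Baaaaaaaaaaaaaaaaaaaaaaaaaaaaaaaaaaaaaaaaaaaaaaaaaaaaa...
182 ...............BBBBaaaaaaaaaaaaaaaaaaaaaa
[... 2749 characters left out ...]
...................................
204 ..........................................................................................
207 ..........................................................................................
210 ..........................................................................................
213 ..........................................................................................
216 ..........................................................................................
219 ..........................................................................................
222 ..........................................................................................
```

Request:
drive_tool --deltas '[[[0, 0, 0], 0, 0.51], [[0, 0, 0], 0, 0.54], [[0, 0, 0], 0, 0.57], [[0, 0, 0], 0, 0.6], [[0, 0, 0], 0, 0.64], [[0, 0, 0], 0, 0.68], [[0, 0, 0], 0, 1], [[0, 0, 0], 0, 1]]' --grip_force 58

```text
clock: 22.35
ee_pos: [0.6751, -0.3009, 0.2154]
eef_rot: [0.803, 0.596, -0.0, 0.0]
ft_force: [-0.2, 0.6, -1.1]
opening: 0.0197
finger_force: 58.0
```

Run:
```python
from h import *
c=cam("wrist"); w=r.capture("wrist"); cv2.imwrite("pics/w12.png",w[...,::-1]); s=r.read_state(); print(s["opening"],s["finger_force"],s["ft_force"],s["ee_pos"],s["clock"])
chars(w,0,300,86,290,4,10); go([.593,.2357,.215],-13.3)
w4=cv2.imread("pics/w4.png")[...,::-1]; print("level?"); chars(w4,0,300,106,226,4,10)
```

```text
0.019706307221852844 57.99521327018738 [-0.4255  0.5265 -2.2068] [ 0.6752 -0.301   0.2154] 22.4
86 ...........................................................................
96 ...........................................................................
106 ..........BBBBaaaaaaaaaaaaaaaaaaaaaaaaaaaaaaaaaaaaaaaaaaaaaa...............
116 .......B..Baaaaaaaaaaaaaaaaaaaaaaaaaaaaaaaaaaaaaaaaaaaaaaaaaaaaaaa.........
126 .........aaaaaaaaaaaaaaaaaaaaaaaaaaaaaaaaaaaaaaaaaaaaaaaaaaaaaaaaaa........
136 ......aaaaaaaaaaaaaaaaaaaaaaaaaaaaaaaaaaaaaaaaaaaaaaaaaaaaaaaaaaaaa........
146 ....aaaa....aaaaaaaaaaaaaaaaaaaaaaaaaaaaaaaaaaaaaaaaaaaaaaaaaaaaaaa........
156 .............aaaaaaaaaaaaaaaaaaaaaaaaaaaaaaaaaaaaaaaaaaaaaaaaaaaaaa........
166 .............aaaaaaaaaaaaaaaaaaaaaaaaaaaaaaaaaaaaaaaaaaaaaaaaaaaaaa........
176 ..............aaaaaaaaaaaaaaaaaaaaaaaaaaaaaaaaaaaaaaaaaaaaaaaaaaaaaaaaaa...
186 ..............aaaaaaaaaaaaaaaaaaaaaaaaaaaaaaaaaaaaaaaaaaaaaaaaaaaaa....a...
196 ...............aaaaaaaaaaaaaaaaaaaaaaaaaaaaaaaaaaaaaaaaaaaaaaaaaaaa........
206 ...............aaaaaaaaaaaaaaaaaaaaaaaaaaa
[... 1041 characters left out ...]
aaaaaaaaaaaaaaaaaaaaaaaaaaaaaaaaaaaaaaaaaaaa................
146 BBaaaaaaaaaaaaaaaa.BBBBBaaaaaaaaaaaaaaaaaaaaaaaaaaaaaaaaaaa................
156 BBBBaaaaaaBBBBBBBBBBBBBBBBaaaaaaaaaaaaaaaaaaaaaaaaaaaaaaaaa................
166 BBBBBBBBBBBBBBBBBBBBBBBBBBBaaaaaaaaaaaaaaaaaaaaaaaaaaaaaaaa................
176 BBBBBBBBBBBBBBBBBBBBBBBBBBBBBaaaaaaaaaaaaaaaaaaaaaaaaaaaaaaaaaaaaaaaaaaaaa.
186 BBBBBBBBBBBBBBBBBBBBBBBBBBBBaaaaaaaaaaaaaaaaaaaaaaaaaaaaaaaaaaaaaaaaaaaaaa.
196 BBBBaaaaBBBBBBBBBBBBBBBaaaaaaaaaaaaaaaaaaaaaaaaaaaaaaaaaaaaa...............
206 aaaaaaaaaaBBBBBBBaaaaaaaaaaaaaaaaaaaaaaaaaaaaaaaaaaaaaaaaaaa...............
216 aaaaaaaaaaaaaaaaaaaaaaaaaaaaaaaaaaaaaaaaaaaaaaaaaaaaaaaaaaaa...............
```

The tray is empty but stays wedged at a slant in the grip. It is held firmly, so I raise it and carry it back, then let the bench level it.

Request:
drive_tool --deltas '[[[0, 0, -0.12], 0, 1], [[0, 0, -0.3], 0, 1], [[0.1, -0.05, -0.42], 0, 1], [[0.3, -0.14, -0.42], 0, 1], [[0.6, -0.29, -0.42], 0, 1], [[0.9, -0.43, -0.42], 0, 1]]'

```text
clock: 23.15
ee_pos: [0.6564, -0.1807, 0.2666]
eef_rot: [0.803, 0.596, 0.0, 0.0]
ft_force: [0.2, -0.1, -1.5]
opening: 0.0198
finger_force: 58.0
```

Request:
drive_tool --deltas '[[[0.33, -0.16, 0], 0, 1], [[0.67, -0.32, 0], 0, 1], [[1, -0.48, 0], 0, 1]]'

```text
clock: 23.52
ee_pos: [0.6357, -0.0487, 0.2668]
eef_rot: [0.802, 0.597, 0.0, 0.0]
ft_force: [0.1, -0.3, -1.6]
opening: 0.0199
finger_force: 58.0
```

Request:
drive_tool --deltas '[[[0.33, -0.16, 0], 0, 1], [[0.67, -0.32, 0], 0, 1], [[1, -0.48, 0], 0, 1]]'

```text
clock: 23.9
ee_pos: [0.615, 0.0826, 0.2668]
eef_rot: [0.802, 0.597, 0.0, 0.0]
ft_force: [0.0, 1.0, -0.7]
opening: 0.0197
finger_force: 58.0
```

Request:
drive_tool --deltas '[[[0.33, -0.16, 0], 0, 1], [[0.67, -0.32, 0], -0.02, 1], [[0.95, -0.45, 0], -0.038, 1], [[1, -0.48, 0], -0.038, 1], [[1, -0.48, 0], -0.038, 1]]'

```text
clock: 24.52
ee_pos: [0.5949, 0.2122, 0.2663]
eef_rot: [0.784, 0.621, 0.0, 0.0]
ft_force: [-0.3, 0.5, -1.4]
opening: 0.0201
finger_force: 58.0
```

Run:
```python
from h import *
t=r.capture("top"); cv2.imwrite("pics/t13.png",t[...,::-1]); chars(t,345,445,178,272,1,2)
sc=r.capture("scene"); cv2.imwrite("pics/s13.png",sc[...,::-1]); s=r.read_state(); print(s["opening"],s["finger_force"],s["clock"]); go([.593,.2357,.1],-13.3)
```

```text
178 ....................................................................................................
180 ....................................................................................................
182 ....................................................................................................
184 ....................................................................................................
186 ....................................................................................................
188 ....................................................................................................
190 ....................................................................................................
192 ....................................................................................................
194 ....................................................................................................
196 ....................................................................................................
198 ..............................................
[... 3280 characters left out ...]
.............................
262 ....................................................................................................
264 ....................................................................................................
266 ....................................................................................................
268 ....................................................................................................
270 ....................................................................................................
0.019348571985429962 57.99484223127365 24.625
pos [0.5954 0.2109 0.266 ] yaw_y -13.4 deltas [ 0.1969 -0.0683  1.3836] turn -0.0010524461302537703
```

Run:
```python
from h import *
a=cv2.imread("pics/top0.png").astype(int); b=cv2.imread("pics/t13.png").astype(int)
d=(b-a); g=np.abs(d).sum(2)
print(f"max diff per px in box; '+': brighter/bluer(bisque), '-': shadow")
for y in range(205,262,1): print(y,''.join('+' if d[y,x,0]>22 else '-' if d[y,x].sum()<-50 else '.' for x in range(352,440)))
```

```text
max diff per px in box; '+': brighter/bluer(bisque), '-': shadow
205 ........................................................................................
206 ........................................................................................
207 ........................................................................................
208 ........................................................................................
209 ........................................................................................
210 ........................................................................................
211 ........................................................................................
212 ........................................................................................
213 ........................................................................................
214 ........................................................................................
215 ........................................................................................
216 ........
[... 3565 characters left out ...]
.................................................
255 ........................................................................................
256 ........................................................................................
257 ........................................................................................
258 ........................................................................................
259 ........................................................................................
260 ........................................................................................
261 ........................................................................................
```

Run:
```python
from h import *
a=cv2.imread("pics/scene0.png").astype(int); b=cv2.imread("pics/s13.png").astype(int); d=b-a
for y in range(165,222): print(y,''.join('+' if d[y,x,0]>22 else '-' if d[y,x].sum()<-60 else '.' for x in range(205,292)))
t=cv2.imread("pics/t13.png",0).astype(int); print("top grey")
for y in range(218,245): print(y,''.join(chr(97+min(25,max(0,(t[y,x]-90)//6))) for x in range(360,428)))
```

```text
165 .......................................................................................
166 .......................................................................................
167 .......................................................................................
168 .......................................................................................
169 .......................................................................................
170 .......................................................................................
171 .......................................................................................
172 .......................................................................................
173 .......................................................................................
174 .......................................................................................
175 .......................................................................................
176 ....................................................................................
[... 5423 characters left out ...]
qqqponkhffgjnqrqpqqqqqpljosuuuuuutsohbaagmo
236 hmprsttsttssssssssrqpqrrrrrrrqqokhfefilnoopqqqqolilrtuuuuutrmfaacjnn
237 inprsttttttttstttssssssssssrrrrqoljihghknpppqppolhinsuuuutspkdaaelnm
238 knoqrsssstttttttttttssssssssssrrqponmlkmpqqpppppnjgjosttssrnhbaagmnm
239 lnnprrrsssssttttttttsttssssssssrrrrqqpopqqqqqqqppmjhkpssrrpleaacinnk
240 nooqrrrrrrrssssstttttttttssssssssssrrrrrrrqqqqqqqpmihlprrqojdaaeknmk
241 oopqrrrrrrrrrrssssssstsstttstssssssssssrrrrrrqqqqqolhilqrqmhbaaflnmj
242 opqrrrrrrrrrrrrrrsssssssttttttsssssssssssrrrrrrqqqpokjlpqplfaabhmnli
243 pqrrrrrrrrrrrrrrrrrrssssssssssttsssssssssssrsrrrrrqponopqokdaadknnki
244 pqqqrrrrrrrrrrrrrrrrrrrrrsssssssstttssssssssssrrrrrqqqqqqoicaaflomki
```

The box edges show no change and the clusters are all inside it. After setting the tray down I'll check that it is bare. First I lower towards the original place.

Request:
drive_tool --deltas '[[[0.1, -0.05, 0.2], 0, 1], [[0.2, -0.15, 0.5], 0, 1], [[0.2, -0.15, 0.85], 0, 1], [[0.2, -0.15, 1], 0, 1], [[0.2, -0.15, 1], 0, 1]]'

```text
clock: 25.25
ee_pos: [0.5832, 0.2382, 0.1447]
eef_rot: [0.785, 0.62, -0.001, -0.001]
ft_force: [-0.6, -1.4, -1.0]
opening: 0.0199
finger_force: 58.0
```

Request:
drive_tool --deltas '[[[0, 0, 0.2], 0, 1], [[0, 0, 0.4], 0, 1], [[0, 0, 0.5], 0, 1], [[0, 0, 0.5], 0, 1], [[0, 0, 0.5], 0, 1]]'

```text
clock: 25.88
ee_pos: [0.5845, 0.2396, 0.0871]
eef_rot: [0.785, 0.62, 0.001, 0.001]
ft_force: [-0.4, 0.5, -1.8]
opening: 0.0134
finger_force: 58.0
```

Request:
drive_tool --deltas '[[[0, 0.04, 0.1], 0, 1], [[0, 0.08, 0.3], 0, 1], [[0, 0.08, 0.5], 0, 1], [[0, 0.08, 0.55], 0, 1], [[0, 0.08, 0.58], 0, 1], [[0, 0.08, 0.6], 0, 1], [[0, 0.08, 0.6], 0, 1]]'

```text
clock: 26.75
ee_pos: [0.5924, 0.2369, 0.0167]
eef_rot: [0.784, 0.62, -0.001, -0.0]
ft_force: [-2.5, -2.0, 9.7]
opening: 0.0134
finger_force: 58.1
```

Run:
```python
from h import *
w=r.capture("wrist"); cv2.imwrite("pics/w14.png",w[...,::-1]); s=r.read_state(); print(s["opening"],s["finger_force"],s["ft_force"],s["moment"],s["ee_pos"],s["clock"]); print(bis(w)); chars(w,0,300,100,290,4,10)
```

```text
0.013136802601346137 58.09987127780914 [-3.7389 -1.5616 10.6668] [-0.5544  1.0913 -0.0597] [0.5923 0.237  0.0167] 26.8
[]
100 ...........................................................................
110 aaaaaaaaaaaaaaaaaaaaaaaaaaaaaaaaaaaaaaaaaaaaaaaaaaaaaaaaaaa................
120 aaaaaaaaaaaaaaaaaaaaaaaaaaaaaaaaaaaaaaaaaaaaaaaaaaaaaaaaaaa................
130 aaaaaaaaaaaaaaaaaaaaaaaaaaaaaaaaaaaaaaaaaaaaaaaaaaaaaaaaaaa................
140 aaaaaaaaaaaaaaaaaaaaaaaaaaaaaaaaaaaaaaaaaaaaaaaaaaaaaaaaaaa................
150 aaaaaaaaaaaaaaaaaaaaaaaaaaaaaaaaaaaaaaaaaaaaaaaaaaaaaaaaaaa................
160 aaaaaaaaaaaaaaaaaaaaaaaaaaaaaaaaaaaaaaaaaaaaaaaaaaaaaaaaaaaa...............
170 aaaaaaaaaaaaaaaaaaaaaaaaaaaaaaaaaaaaaaaaaaaaaaaaaaaaaaaaaaaa..aa..aaa.aaaa.
180 aaaaaaaaaaaaaaaaaaaaaaaaaaaaaaaaaaaaaaaaaaaaaaaaaaaaaaaaaaaaaaaaaaaaaaaaaa.
190 aaaaaaaaaaaaaaaaaaaaaaaaaaaaaaaaaaaaaaaaaaaaaaaaaaaaaaaaaaaa...............
200 aaaaaaaaaaaaaaaaaaaaaaaaaaaaaaaaaaaaaaaaaaaaaaaaaaaaaaaaaaaa...............
210 aaaaaaaaaaaaaaaaaaaaaaaaaaaaaaaaaaaaaaaaaaaaaaaaaaaaaaaaaaaa...............
220 aaaaaaaaaaaaaaaaaaaaaaaaaaaaaaaaaaaaaaaaaaaaaaaaaaaaaaaaaaaa...............
230 aaaaaaaaaaaaaaaaaaaaaaaaaaaaaaaaaaaaaaaaaaaaaaaaaaaaaaaaaaaaa..............
240 aaaaaaaaaaaaaaaaaaaaaaaaaaaaaaaaaaaaaaaaaaaaaaaaaaaaaaaaaaaaa..............
250 aaaaaaaaaaaaaaaaaaaaaaaaaaaaaaaaaaaaaaaaaaaaaaaaaaaaaaaaaaaaa.........kkkk.
260 aakkkkkkaaaaaaaaaaaaaaaaaaaaaaaaaaaaaaaaakkkkkkkkkkkkkkkkkkkkkkkkkkk..kkkkk
270 kkkkkkkkkaaaaaaaaaaaaaaaaaaaaaaaaaaaaaakkkkkkkkkkkkkkkkkkkkkkkkkkkkkkkkkkkk
280 kkkkkkkkkaaaaaaaaaaaaaaaaaaaaaaaaaaaakkkkkkkkkkkkkkkkkkkkkkkkkkkkk...kkkkkk
```

Request:
drive_tool --deltas '[[[0, 0, 0], 0, 1], [[0, 0, 0.01], 0, 1], [[0, 0, 0.03], 0, 1], [[0, 0, 0.05], 0, 1], [[0, 0, 0.05], 0, 1]]' --grip_force 4

```text
clock: 27.42
ee_pos: [0.5955, 0.2375, 0.0088]
eef_rot: [0.785, 0.62, 0.003, 0.001]
ft_force: [1.8, -0.8, 4.4]
opening: 0.0166
finger_force: 4.2
```

Request:
drive_tool --deltas '[[[0, 0, 0], 0, 0.6], [[0, 0, 0], 0, 0.58], [[0, 0, 0], 0, 0.56], [[0, 0, 0], 0, 0.54], [[0, 0, 0], 0, 0.5], [[0, 0, 0], 0, 0.4], [[0, 0, 0], 0, 0.36], [[0, 0, 0], 0, 0.36]]' --grip_force 10

```text
clock: 28.42
ee_pos: [0.5927, 0.2372, 0.0078]
eef_rot: [0.784, 0.62, 0.0, 0.0]
ft_force: [0.6, -0.2, 0.4]
opening: 0.0276
finger_force: 0.0
```

Request:
drive_tool --deltas '[[[0, 0, -0.05], 0, 0.36], [[0, 0, -0.15], 0, 0.36], [[0, 0, -0.3], 0, 0.36], [[0, 0, -0.3], 0, 0.36]]'

```text
clock: 28.92
ee_pos: [0.5945, 0.2376, 0.0464]
eef_rot: [0.784, 0.62, 0.002, 0.001]
ft_force: [0.2, 0.4, -0.8]
opening: 0.0277
finger_force: 0.0
```

Run:
```python
from h import *
w=r.capture("wrist"); cv2.imwrite("pics/w15.png",w[...,::-1]); s=r.read_state(); print(s["opening"],s["finger_force"],s["ft_force"],s["ee_pos"],s["clock"]); print(bis(w)); chars(w,0,340,90,290,4,10)
```

```text
0.027778306847767307 0.0 [-0.1943 -0.39   -0.4197] [0.5937 0.2374 0.0454] 28.975
[]
90 .....................................................................................
100 .....................................................................................
110 aaaaaaaaaaaaaaaaaaaaaaaaaaaaaaaaaaaaaaaaaaaaaaaaaaaaaaaaaaaa.........................
120 aaaaaaaaaaaaaaaaaaaaaaaaaaaaaaaaaaaaaaaaaaaaaaaaaaaaaaaaaaaa.........................
130 aaaaaaaaaaaaaaaaaaaaaaaaaaaaaaaaaaaaaaaaaaaaaaaaaaaaaaaaaaaa.........................
140 aaaaaaaaaaaaaaaaaaaaaaaaaaaaaaaaaaaaaaaaaaaaaaaaaaaaaaaaaaaaa........................
150 aaaaaaaaaaaaaaaaaaaaaaaaaaaaaaaaaaaaaaaaaaaaaaaaaaaaaaaaaaaaa........................
160 aaaaaaaaaaaaaaaaaaaaaaaaaaaaaaaaaaaaaaaaaaaaaaaaaaaaaaaaaaaaa........aaaa............
170 aaaaaaaaaaaaaaaaaaaaaaaaaaaaaaaaaaaaaaaaaaaaaaaaaaaaaaaaaaaaaaaaaaaaaaaaa............
180 aaaaaaaaaaaaaaaaaaaaaaaaaaaaaaaaaaaaaaaaaaaaaaaaaaaaaaaaaaaaa........................
190 aaaaaaaaaaaaaaaaaaaaaaaaaaaaaaaaaaaaaaaaaaaaaaaaaaaaaaaaaaaaa........................
200 aaaaaaaaaaaaaaaaaaaaaaaaaaaaaaaaaaaaaaaaaaaaaaaaaaaaaaaaaaaaa........................
210 aaaaaaaaaaaaaaaaaaaaaaaaaaaaaaaaaaaaaaaaaaaaaaaaaaaaaaaaaaaaaa.......................
220 aaaaaaaaaaaaaaaaaaaaaaaaaaaaaaaaaaaaaaaaaaaaaaaaaaaaaaaaaaaaaa.......................
230 aaaaaaaaaaaaaaaaaaaaaaaaaaaaaaaaaaaaaaaaaaaaaaaaaaaaaaaaaaaaaa.......................
240 aaaaaaaaaaaaaaaaaaaaaaaaaaaaaaaaaaaaaaaaaaaaaaaaaaaaaaaaaaaaaa.......................
250 aaaaaaaaaaaaaaaaaaaaaaaaaaaaaaaaaaaaaaaaaaaaaaaaaaaaaaaaaaaaaa....kkkkk..............
260 aakkkkkkaaaaaaaaaaaaaaaaaaaaaaaaaakkkkkkkkkkkkkkkkkkkkkkkkkkkaa..kkkkkk..............
270 kkkkkkkkkaaaaaaaaaaaaaaaaaaaaaaakkkkkkkkkkkkkkkkkkkkkkkkkkkkkaakkkkkkkk..............
280 kkkkkkkkkaaaaaaaaaaaaaaaaaaaakkkkkkkkkkkkkkkkkkkkkkkkkkkkkk...kkkkkkkkk..............
```

Run:
```python
from h import *
c=cam("wrist"); yaw=np.radians(-13.3); u=np.array([np.cos(yaw),np.sin(yaw),0]); v=np.array([-u[1],u[0],0])
o=np.array([.593,.2357,0])-.132*u
f=lambda P:[ (o+p[0]/1e3*u+p[1]/1e3*v+[0,0,p[2]/1e3]) for p in P]
P=[(98,77,22),(98,74,22),(98,77,0),(125,49,34),(139,49,34),(0,77,22)]
print("flat on bench",proj(c,f(P)).round().tolist()); print("held level",proj(c,traypts(P,0)).round().tolist())
w=cv2.imread("pics/w15.png"); h=cv2.cvtColor(w,cv2.COLOR_BGR2HSV)
for y in (100,104,108,120): print(y,h[y,200:250:6].tolist())
for y in (140,160,168,180,200): print(y,[f"{a[0]}/{a[1]}/{a[2]}" for a in h[y,284:340:4]])
```

```text
flat on bench [[244.0, 104.0], [245.0, 110.0], [251.0, 103.0], [298.0, 163.0], [326.0, 163.0], [50.0, 104.0]]
held level [[229.0, 101.0], [229.0, 109.0], [239.0, 100.0], [295.0, 175.0], [330.0, 175.0], [-14.0, 101.0]]
100 [[14, 155, 215], [14, 156, 212], [14, 157, 210], [14, 156, 211], [14, 155, 210], [14, 156, 209], [14, 156, 206], [14, 153, 201], [13, 154, 200]]
104 [[13, 144, 209], [13, 144, 205], [13, 143, 201], [13, 138, 205], [13, 139, 204], [13, 148, 205], [14, 156, 207], [13, 152, 205], [14, 157, 196]]
108 [[14, 14, 233], [13, 15, 233], [14, 14, 234], [12, 14, 233], [11, 15, 234], [17, 21, 228], [11, 36, 122], [14, 151, 204], [14, 155, 198]]
120 [[15, 17, 234], [15, 15, 235], [13, 24, 221], [15, 15, 233], [13, 27, 168], [14, 14, 241], [12, 22, 116], [14, 157, 202], [13, 157, 201]]
140 ['13/154/213', '14/152/206', '14/152/201', '14/153/198', '14/156/173', '14/155/130', '14/159/127', '14/157/172', '14/158/189', '14/156/189', '14/155/189', '14/155/189', '14/158/190', '14/150/195']
160 ['11/43/101', '13/39/124', '11/82/100', '12/177/137', '12/181/149', '12/175/153', '12/178/156', '12/176/155', '12/171/131', '14/158/184', '14/155/186', '13/152/190', '13/157/190', '14/162/191']
168 ['10/16/233', '9/25/200', '12/154/141', '12/176/214', '12/177/223', '13/175/225', '12/174/224', '13/177/218', '12/178/195', '14/154/182', '13/155/188', '13/154/190', '13/153/190', '14/154/192']
180 ['14/151/108', '14/155/110', '12/170/132', '12/179/210', '13/177/221', '12/175/224', '13/175/224', '12/175/220', '12/176/197', '14/154/157', '14/157/188', '13/156/188', '13/156/186', '14/154/190']
200 ['13/158/105', '13/154/103', '13/172/120', '12/176/204', '12/177/220', '12/179/219', '12/178/192', '12/175/200', '12/177/196', '12/153/75', '13/155/82', '14/155/156', '13/156/172', '14/160/145']
```

The bar reads at bench height and its end is where a flat tray would put it. I retreat and verify the whole scene.

Request:
drive_tool --deltas '[[[0, 0, -0.3], 0, 0.36], [[0, 0, -0.7], 0, 0.36], [[0.3, 0, -1], 0, 0.36], [[0.8, 0, -1], 0, 0.36], [[1, 0, -1], 0, 0.36]]'

```text
clock: 29.6
ee_pos: [0.6207, 0.357, 0.1645]
eef_rot: [0.784, 0.621, 0.001, -0.0]
ft_force: [-0.1, -0.4, -0.7]
opening: 0.028
finger_force: 0.0
```

Request:
drive_tool --deltas '[[[0.5, 0, -0.2], 0, 0.36], [[1, 0, -0.3], 0, 0.36], [[1, 0, -0.3], 0, 0.36]]'

```text
clock: 29.98
ee_pos: [0.648, 0.4758, 0.2002]
eef_rot: [0.783, 0.622, 0.002, -0.0]
ft_force: [-0.4, -0.4, -0.6]
opening: 0.0273
finger_force: 0.0
```

Request:
drive_tool --deltas '[[[0.5, -0.3, 0], 0, 0.36], [[1, -0.5, 0], 0, 0.36], [[1, -0.5, 0], 0, 0.36], [[1, -0.5, 0], 0, 0.36]]'

```text
clock: 30.48
ee_pos: [0.6166, 0.6007, 0.1982]
eef_rot: [0.784, 0.62, -0.001, 0.0]
ft_force: [0.4, -0.1, 0.2]
opening: 0.0277
finger_force: 0.0
```

Run:
```python
from h import *
t=r.capture("top"); cv2.imwrite("pics/t16.png",t[...,::-1]); w=r.capture("wrist"); cv2.imwrite("pics/w16.png",w[...,::-1]); s=r.read_state(); print(s["ee_pos"],s["ft_force"],s["clock"])
chars(t,170,262,165,270,2,4)
a=cv2.imread("pics/top0.png").astype(int); d=np.abs(t[...,::-1].astype(int)-a).sum(2)>70; m=cv2.morphologyEx(d.astype(np.uint8),cv2.MORPH_OPEN,np.ones((3,3)))
n,_,st,ce=cv2.connectedComponentsWithStats(m); print([(st[i].tolist(),ce[i].round().tolist()) for i in range(1,n)])
```

```text
[0.6181 0.599  0.1992] [-0.0235  0.7793  0.3064] 30.575
165 ..............................................
169 ..............................................
173 ..............................................
177 ..................aa..........................
181 ..................a...........................
185 ............aaaaaaaa.............aa...........
189 ............aaaaaaaaaaaaaaa......a............
193 ...........aaaaaaaaaaaaaaaaaaaaaaaa...........
197 ..........aaaaaaaaaaaaaaaaaaaaaaaaaaaa........
201 ..........aaaaaaaaaaaaaaaaaaaaaaaaaaaa........
205 .........aaaaaaaaaaaaaaaaaaaaaaaaaaaaa........
209 .........aaaaaaaaaaaaaaaaaaaaaaaaaaaa.........
213 ........aaaaaaaaaaaaaaaaaaaaaaaaaaaaa.........
217 ........aaaaaaaaaaaaaaaaaaaaaaaaaaaa..........
221 .......aaaaaaaaaaaaaaaaaaaaaaaaaaaaa..........
225 .......aaaaaaaaaaaaaaaaaaaaaaaaaaaa...........
229 ......aaaaaaaaaaaaaaaaaaaaaaaaaaaaa...........
233 ......aaaaaaaaaaaaaaaaaaaaaaaaaaaa............
237 .......aaaaaaaaaaaaaaaaaaaaaaaaaa.............
241 .......aaaaaaaaaaaaaaaaaaaaaaaaaa.............
245 ........aaaaaaaaaaaa
[... 490 characters left out ...]
[223.0, 206.0]), ([195, 206, 11, 12, 103], [200.0, 212.0]), ([380, 222, 7, 6, 38], [383.0, 224.0]), ([215, 225, 4, 4, 14], [216.0, 226.0]), ([368, 224, 8, 7, 54], [371.0, 227.0]), ([399, 225, 3, 3, 9], [400.0, 226.0]), ([221, 227, 12, 13, 114], [227.0, 233.0]), ([411, 229, 9, 9, 72], [415.0, 233.0]), ([211, 231, 4, 5, 16], [212.0, 233.0]), ([391, 233, 6, 5, 22], [393.0, 235.0]), ([0, 345, 36, 41, 951], [13.0, 364.0]), ([46, 344, 96, 56, 2249], [95.0, 371.0]), ([90, 352, 6, 4, 20], [92.0, 354.0]), ([0, 371, 111, 29, 1406], [55.0, 391.0]), ([324, 395, 7, 5, 26], [327.0, 397.0]), ([299, 398, 4, 2, 8], [300.0, 398.0]), ([311, 398, 3, 2, 6], [312.0, 398.0]), ([339, 398, 3, 2, 6], [340.0, 398.0])]
```

```bash
python3 -c "
from bench import r
print(r.hand_in())"
```

```text
the job is handed in; nothing more can be done
None
```

I handed the job in at about 31 s: the jar stands upright on the mat, the empty tray lies flat in its old place, the box hasn't moved, and the bisque was tipped in with the lip low. I could make out only four clusters in the box, so the fifth piece there is inferred from the bare tray, the lost weight and nothing showing on the bench; the lip also rested briefly on pieces in the box during the pour.

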